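# Load the condiment caddy and lift it level

## Task

Stand the two small spice jars, one after the other, in the two pockets of the wooden condiment caddy, upright and fully down, while the caddy stands on the worktop. Then take the caddy by the middle of its crossbar handle, lift it about 10 cm straight up and keep it there level and still for at least three seconds, and finish while still holding it in the air. Don't tip the jars or the caddy over, and leave the soup tin and the lemon where they are.

Things in the scene. Friction and masses are not known exactly. Their poses are not given: they have to be found in the camera images.
- caddy: loose condiment caddy, 0.3 to 0.55 kg: a mid-brown wooden block 76 mm (its x) by 240 mm (its y), top at z = 48 mm on 3 mm rubber feet, with two round pockets in a row along its y and, in its middle, a 12 mm thick steel stem that carries a dark wooden crossbar handle. Origin: centre of its underside, z up. The empty caddy stands on the worktop, turned by up to 0.4 rad.
- handle (a point): centre of the caddy's dark crossbar, 155 mm above the caddy's underside. The bar is 90 mm long along the caddy's x (across the row of pockets), 18 mm wide along the caddy's y, 26 mm high; the stem goes down from its middle. Grip its two flat long sides: fingers closing along the caddy's y. Loaded, the jars' tops are 116 mm above the caddy's underside. The jars may differ in weight, so the grip should be firm (60 N is enough here).
- pocket_left (a point): centre of the floor of the pocket at the caddy's +y end: 85 mm from the caddy's middle, 11 mm above its underside. Round blind bore 48 mm wide, 37 mm deep, open upward; its mouth is in the block's top, 48 mm above the underside. Between the pocket's centre line and the handle bar are 76 mm; beside the pocket along the caddy's x nothing stands above the block, so fingers that close along the caddy's x have room.
- pocket_right (a point): the same for the pocket at the caddy's -y end. Either jar may go in either pocket.
- jar_a: small round spice jar with a white cap, 41 mm across and 105 mm high, 0.08 to 0.15 kg, standing loose on the worktop. Origin: centre of its underside, z up. Grip it near the top, e.g. 85 mm above its underside (30 N is enough).
- jar_b: second spice jar, the same as jar_a.
- tin: soup tin, red and white, 75 mm across, 110 mm high, standing loose; origin: centre of its underside. To be left alone.
- lemon: yellow lemon lying loose, 78 x 55 x 56 mm; origin at the centre of its underside. To be left alone.
There are look-alikes about, which are no part of the job. Leave any red look-alike of the jar_b alone. What is shaped like the jar_a but green is not meant.

How it is judged:
On the way, in this order (a step that is already met when the one before it is completed fails the run):
1. one jar stands fully down in a pocket, let go, the caddy standing on the worktop ((distance between any of jar_a, jar_b and pocket_left below 0.01 m or distance between any of jar_a, jar_b and pocket_right below 0.01 m) and contact force between the fingers and jar_a below 0.1 N and contact force between the fingers and jar_b below 0.1 N and height (world z) of caddy below 0.01 m and angle between caddy's own z axis and vertical below 0.1 rad), for 0.2 s.
2. both jars stand fully down in the two pockets, let go, the caddy standing on the worktop (((distance between jar_a and pocket_left below 0.01 m and distance between jar_b and pocket_right below 0.01 m) or (distance between jar_a and pocket_right below 0.01 m and distance between jar_b and pocket_left below 0.01 m)) and contact force between the fingers and jar_a below 0.1 N and contact force between the fingers and jar_b below 0.1 N and angle between each of jar_a, jar_b's own z axis and vertical below 0.25 rad and height (world z) of caddy below 0.01 m and angle between caddy's own z axis and vertical below 0.1 rad), for 0.2 s.
3. the loaded caddy is held in the air by its handle, level and still, for 2 s (((distance between jar_a and pocket_left below 0.01 m and distance between jar_b and pocket_right below 0.01 m) or (distance between jar_a and pocket_right below 0.01 m and distance between jar_b and pocket_left below 0.01 m)) and angle between each of jar_a, jar_b's own z axis and vertical below 0.25 rad and height (world z) of caddy between 0.06 and 0.17 m and angle between caddy's own z axis and vertical below 0.12 rad and linear speed of caddy below 0.03 m/s and angular speed of caddy below 0.2 rad/s and contact force between the fingers and caddy above 1 N and distance between the grasp point and handle below 0.045 m and contact force between caddy and tin below 0.1 N and contact force between caddy and lemon below 0.1 N and contact force between the fingers and jar_a below 0.1 N and contact force between the fingers and jar_b below 0.1 N), for 2 s.
At the end, for the whole second after the job is handed in: A jar down in each pocket (within 10 mm of its floor centre, tilt under 0.25 rad, not fingered); caddy gripped at its handle (within 45 mm), underside 60 to 170 mm up, tilt under 0.12 rad, below 0.03 m/s and 0.2 rad/s, not touching tin or lemon (all of step 3); the arm keeps its last pose, push and grip.
It fails at once if the soup tin is pushed more than 3 cm from where it stood (distance of tin from where it was at the start of the episode above 0.03 m).
It fails at once if the lemon is pushed more than 3 cm from where it stood (distance of lemon from where it was at the start of the episode above 0.03 m).
It fails at once if jar_a is tipped more than about 45 degrees (angle between jar_a's own z axis and vertical above 0.8 rad).
It fails at once if jar_b is tipped more than about 45 degrees (angle between jar_b's own z axis and vertical above 0.8 rad).
It fails at once if the caddy is tipped more than about 20 degrees (angle between caddy's own z axis and vertical above 0.35 rad).
It also fails if it takes over 72 s, if anything falls off the work surface, if the arm or the gripper's body presses on something with over 40 N, if the wrist force passes 120 N, or if a joint passes its speed limit or range.

## Robot

A 6-joint arm with a two-finger parallel gripper is mounted at the origin on a cart in front of the work surface, level with it; the furniture and walls round the work are solid. World frame = base frame: x ahead of the robot, y to its left, z up, the work surface at z = 0. Lengths are in m, angles in rad, forces in N, time in s.
With the tool pointing down it reaches from about 0.35 to 0.85 m from the base axis. Payload 8.1 kg.
Tool frame: the origin (TCP) lies at the centre of the arm's flange, where the gripper is bolted on; the fingertips stand 186 mm ahead of it and the grasp point (between the pads) lies 167 mm ahead of it; z points along the fingers, y is the line along which they close (so a half turn about z gives the same grasp; the last joint's range is limited). The gripper opens to 93 mm and grips with 3 to 60 N. Pads are 15 mm wide; open, the fingers measure 128 mm over their backs; the gripper's body (75 mm by 188 mm) begins 65 mm behind the grasp point.
Start: joints at [-1.374, 0.13, 1.488, -0, 1.523, -0.085], TCP at [0.167, -0.576, 0.405] pointing down, gripper open.
Joint ranges: [-2.96, 2.96], [-0.89, 2.26], [0.02, 2.5], [-1.34, 4.48], [0, 2.73], [-2.66, 2.66]. Speed limits (rad/s): [2.39, 2.39, 2.79, 3.14, 3.14, 3.14].

## Interface

Orientations are given as a rotation vector (axis times angle).
In Python, from plant import read_state, read_camera, camera_params, robot gives the robot as it stands.
- The arm moves only by the tool carry_out, never from a script. Its argument "targets" is a list of rows, each an object of numbers: "hand": the opening in per cent of the stroke, from 0 (shut) to 100 (fully open); "x", "y", "z": the shift along the tool's x, y, z in m; "ax", "ay", "az": the turn, a rotation vector about the tool's x, y, z in rad. In form: [{"hand": .., "x": .., "y": .., "z": .., "ax": .., "ay": .., "az": ..}, ...]. A call has 1 to 8 rows; each row is the pose to reach, as a shift and turn from the pose commanded when the call began, along the tool's axes at that moment; what a row does not reach only later rows make up. A row lasts 1/8 s, in which the tool goes at most 62.5 mm and 10.7 degrees, less where a joint would pass 70% of its speed; a pose out of reach is approached as far as the arm can. A call with a gripper value outside its range is refused whole. The fingers move at their own pace and stop on an object; "newtons" is the grip in N (left out, the last holds). Time passes only in rows, so rows that repeat a pose let the fingers close. It gives the time, the measured TCP pose, the force, the opening and the grip force at its end, in the units of the state.
- read_state(): the state, without advancing time (a new reading comes with each control period).
- read_camera(name): name is "scene" or "side" or "wrist"; returns (picture, depth): 420x560x3 uint8, blue, green, red; 420x560 float32, m along the optical axis (not along the pixel's ray), 0 where there is no reading.
- camera_params(name): a dict with "fx", "fy", "cx", "cy" (pixels), "position" and "rotation" of the camera in the world. Camera axes: x right, y up, looking along -z (the intrinsics and any distortion apply to the point x, -y, -z); pixel columns grow to the right and rows downward; lengths in m; the calibration is good to about 2 mm. A picture is of the moment at which its call begins: read the wrist's pose just before it. camera_params takes no time and is no camera call; for the wrist camera it gives the pose at the moment of the call.
- robot.close_job(): hands the job in; it is judged then, once.
The state is a dict: "t": time; "q": joint angles; "dq": joint speeds; "joint_torque": joint torques, N m; "tool_pos": TCP position; "orientation": TCP orientation; "force": force on the tool from outside, world axes, zero at the start; "wrist_torque": the same for the moment, N m; "opening": finger opening in m; "gripper_force": force on a finger pad.
Only numpy, scipy, OpenCV 4.12 (cv2) and the standard library are available. Lean on these libraries where they do the work, as an engineer would, in place of code of your own. Each camera call takes 0.05 s, during which the arm holds its last target. There are 200 camera calls.

## Working session

There is one attempt and no reset: what is moved stays moved. The work goes in short steps, Python scripts to look and compute and a tool call to move; the robot and the scene stay as the last step left them, time stands still between calls to the robot, and variables do not carry over. Pictures are saved under pics/ and viewed, at most 10 in all, crops included, and the job is handed in when it is done.

Besides the shell and the picture viewer there is one more tool, called after ">>>" by a JSON object that holds its "op" and its "data", one argument or row to a line. carry_out: Moves the arm, as the interface text tells. Its arguments: {"type":"object","properties":{"targets":{"type":"array","items":{"type":"object","properties":{"hand":{"type":"number"},"x":{"type":"number"},"y":{"type":"number"},"z":{"type":"number"},"ax":{"type":"number"},"ay":{"type":"number"},"az":{"type":"number"}}}},"newtons":{"type":"number"}},"required":["targets"]}

```bash
mkdir -p pics; ls; python3 - <<'E'
from plant import *
import cv2,numpy as np
ims=[]
for n in("scene","side"):
    p,d=read_camera(n); cv2.imwrite(f"pics/{n}0.png",p); np.save(f"pics/{n}0.npy",d)
    c=camera_params(n);print(n,c)
s=read_state();print(s["t"],s["tool_pos"],s["orientation"],s["opening"])
E
```

```text
pics
scene {'fx': 475.49292315292706, 'fy': 475.49292315292706, 'cx': 281.68040293986184, 'cy': 208.6971789552002, 'position': array([-0.5374659 ,  0.88625329,  0.79588714]), 'rotation': array([ 0.54073231, -1.22238719, -1.98370973])}
side {'fx': 467.1614666610073, 'fy': 467.1614666610073, 'cx': 281.3690592089678, 'cy': 214.55956284342201, 'position': array([ 0.06690692, -0.98704621,  0.76647845]), 'rotation': array([ 1.02692312, -0.2013171 , -0.33519459])}
0.1 [ 0.16681254 -0.57613018  0.40377765] [-3.10881492e+00 -4.40839474e-01  1.37507447e-04] 0.09277424823937638
```

View pics/scene0.png

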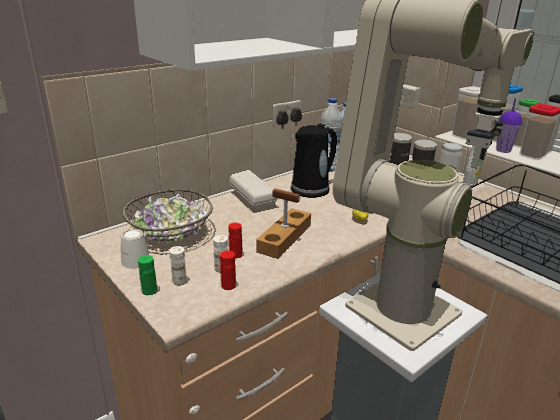

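View pics/side0.png

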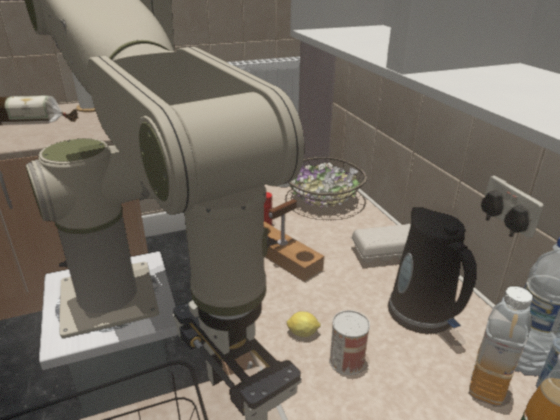

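The scene view shows white-capped jars at about (178,265) and (220,253). Red look-alikes stand at (235,240) and (228,270), a green one at (148,275), and the caddy is at (285,232) with its bar at (286,196). The side view shows the lemon at (303,323) and the tin at (350,340).

```bash
cat >h.py <<'E'
import numpy as np,cv2
from scipy.spatial.transform import Rotation as R
from plant import *
def cloud(n,p=None,d=None,c=None):
    c=c or camera_params(n)
    v,u=np.mgrid[:420,:560]
    P=np.stack([(u-c["cx"])/c["fx"]*d,-(v-c["cy"])/c["fy"]*d,-d],-1)
    W=P@R.from_rotvec(c["rotation"]).as_matrix().T+c["position"]
    W[d<=0]=np.nan
    return W
E
python3 - <<'E'
from h import *
p=cv2.imread("pics/scene0.png");d=np.load("pics/scene0.npy");W=cloud("scene",p,d)
hsv=cv2.cvtColor(p,cv2.COLOR_BGR2HSV)
# jar/lookalike tops
z=W[...,2]
m=((z>.1)&(z<.112)&(W[...,0]>.2)&(W[...,0]<.9)&(W[...,1]>-.1)).astype(np.uint8)
n,l,st,ce=cv2.connectedComponentsWithStats(m)
for i in range(1,n):
    if st[i,4]>15:
        q=W[l==i]; print(ce[i].round(),st[i,4],q.mean(0).round(4),q.min(0).round(3),q.max(0).round(3),np.median(p[l==i],0))
# things standing: body clusters z .02-.1
m=((z>.02)&(z<.11)&(W[...,0]>.2)&(W[...,0]<.9)&(W[...,1]>-.4)).astype(np.uint8)
n,l,st,ce=cv2.connectedComponentsWithStats(m)
print("bodies")
for i in range(1,n):
    if st[i,4]>60:
        q=W[l==i]; print(ce[i].round(),st[i,4],q.min(0).round(3),q.max(0).round(3))
br=(z>.043)&(z<.053)&(W[...,1]>-.1)&(hsv[...,0]<25)&(hsv[...,1]>110)
br[:,:255]=0; br[:,320:]=0
q=W[br][:,:2].astype(np.float32);r=cv2.minAreaRect(q);print("caddy",len(q),r)
bar=(z>.14)&(z<.175)&(W[...,1]>-.1);bar[:,:265]=0;bar[:,310:]=0;bar[:185]=0;bar[210:]=0
q=W[bar];print("bar",len(q),q.mean(0),cv2.minAreaRect(q[:,:2].astype(np.float32)),q.min(0),q.max(0))
cv2.imwrite("pics/crop.png",cv2.resize(p[170:310,100:330],None,fx=3.4,fy=3.4,interpolation=cv2.INTER_CUBIC))
E
```

```text
[114. 196.] 810 [0.8748 0.374  0.1061] [ 0.865 -0.1    0.1  ] [0.887 0.73  0.112] [ 83.  96. 107.]
[162. 201.] 50 [0.75   0.2866 0.1053] [0.724 0.274 0.1  ] [0.789 0.298 0.112] [152.  172.5 179.5]
[234. 225.] 81 [0.4801 0.1924 0.1034] [0.459 0.173 0.1  ] [0.503 0.212 0.107] [ 31.  37. 216.]
[220. 239.] 93 [0.4424 0.2685 0.104 ] [0.422 0.248 0.1  ] [0.466 0.287 0.108] [209. 223. 230.]
[176. 250.] 104 [0.4656 0.3928 0.1036] [0.445 0.372 0.1  ] [0.486 0.412 0.107] [208.  223.  230.5]
[227. 254.] 110 [0.3632 0.2981 0.104 ] [0.343 0.278 0.101] [0.384 0.319 0.108] [ 32.  37. 217.]
[145. 259.] 113 [0.4761 0.4775 0.1037] [0.457 0.457 0.101] [0.499 0.496 0.107] [ 83. 173.  51.]
bodies
[163. 208.] 12233 [ 0.454 -0.399  0.02 ] [0.89  0.747 0.11 ]
[283. 230.] 1279 [ 0.384 -0.12   0.02 ] [0.541 0.134 0.109]
[360. 214.] 114 [ 0.364 -0.298  0.021] [ 0.423 -0.249  0.047]
[228. 252.] 1199 [0.341 0.173 0.02 ] [0.503 0.319 0.108]
[177. 262.] 486 [0.442 0.372 0.021] [0.486 0.413 0.107]
caddy 653 ((0.4633093476295471, 0.009865626692771912), (0.07934150099754333, 0.24083039164543152), 21.506498336791992)
bar 255 [0.46067138 0.01179719 0.15784989] ((0.46369874477386475, 0.011187389492988586), (0.09229319542646408, 0.02301947772502899), 23.19027328491211) [ 0.41970649 -0.0148715   0.14037625] [0.50656246 0.0339131  0.17099005]
```

View pics/crop.png

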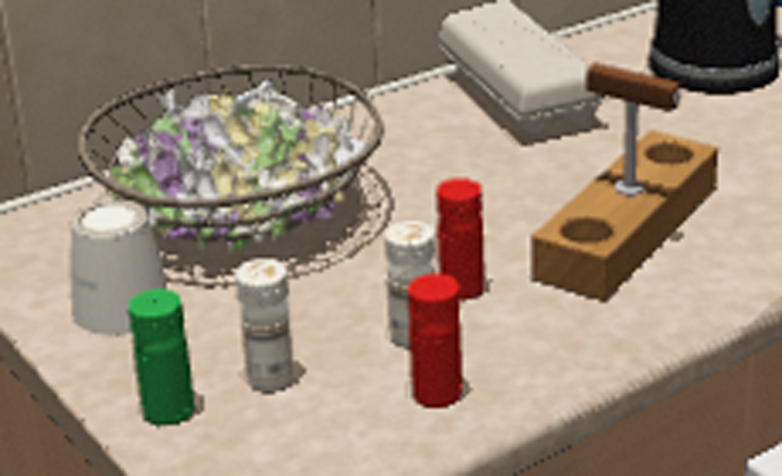

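```bash
cat >>h.py <<'E'
def plan(*tg):
    """tg: grasp-point world x,y,z,phi -> tool-frame shift & az"""
    s=read_state();M=R.from_rotvec(s["orientation"]).as_matrix()
    phi=np.arctan2(M[1,0],M[0,0])
    print("t",round(s["t"],2),"grasp",(s["tool_pos"]+.167*M[:,2]).round(4),"phi",round(phi,4),"tilt",M[:2,2].round(4),"q",np.round(s["q"],2),"F",np.round(s["force"],1),"open",round(s["opening"],4),s["gripper_force"])
    for t in tg:
        dl=M.T@(np.array(t[:3])+[0,0,.167]-s["tool_pos"]);a=t[3]-phi
        print(t,"->",dl.round(4),"az",round(-a,4),"rows",np.ceil(np.linalg.norm(dl)/.0625),np.ceil(abs(a)/.186))
E
python3 - <<'E'
from h import *
for n in("scene","side"):
    p=cv2.imread(f"pics/{n}0.png");W=cloud(n,p,np.load(f"pics/{n}0.npy"))
    b={"scene":{"basket":(125,195,212,245),"mug":(122,230,143,268),"kettle":(295,128,330,195),"box":(232,172,274,208),"lemon":(352,207,368,222)},"side":{"kettle":(405,210,465,320),"tin":(335,316,366,365),"lemon":(290,313,318,333)}}[n]
    for k,(a,c,e,f) in b.items():
        q=W[c:f,a:e].reshape(-1,3);q=q[(q[:,2]>.015)&(q[:,0]<.86)];print(n,k,np.nanpercentile(q,2,0).round(3),np.nanpercentile(q,98,0).round(3))
plan((.30,-.43,.25,.6),(.42,-.25,.27,1.0),(.48,0,.27,1.4),(.48,.2,.25,1.7),(.4655,.392,.25,1.95))
E
```

```text
scene basket [0.591 0.165 0.025] [0.836 0.455 0.103]
scene mug [0.471 0.42  0.019] [0.659 0.495 0.104]
scene kettle [ 0.621 -0.425  0.022] [ 0.733 -0.24   0.252]
scene box [ 0.652 -0.129  0.018] [ 0.852 -0.017  0.071]
scene lemon [ 0.097 -0.286  0.016] [0.417 0.079 0.283]
side kettle [ 0.629 -0.433  0.041] [ 0.737 -0.264  0.256]
side tin [ 0.42  -0.428  0.027] [ 0.481 -0.37   0.11 ]
side lemon [ 0.371 -0.312  0.025] [ 0.426 -0.27   0.057]
t 0.1 grasp [ 0.1668 -0.5759  0.2368] phi 0.2817 tilt [-0.0003  0.0016] q [-1.37  0.13  1.49  0.    1.52 -0.09] F [-0.2 -0.2 -0.1] open 0.0928 0.0
(0.3, -0.43, 0.25, 0.6) -> [ 0.1686 -0.1034 -0.013 ] az -0.3183 rows 4.0 2.0
(0.42, -0.25, 0.27, 1.0) -> [ 0.3339 -0.2429 -0.0328] az -0.7183 rows 7.0 4.0
(0.48, 0, 0.27, 1.4) -> [ 0.461  -0.4664 -0.0324] az -1.1183 rows 11.0 7.0
(0.48, 0.2, 0.25, 1.7) -> [ 0.5166 -0.6585 -0.012 ] az -1.4183 rows 14.0 8.0
(0.4655, 0.392, 0.25, 1.95) -> [ 0.5561 -0.8469 -0.0117] az -1.6683 rows 17.0 9.0
```

>>> {"op": "carry_out", "data": {
  "targets": [
    {"hand": 100, "x": 0.045, "y": -0.025, "z": -0.01, "az": -0.08},
    {"hand": 100, "x": 0.085, "y": -0.05, "z": -0.02, "az": -0.16},
    {"hand": 100, "x": 0.13, "y": -0.08, "z": -0.03, "az": -0.25},
    {"hand": 100, "x": 0.17, "y": -0.105, "z": -0.03, "az": -0.35},
    {"hand": 100, "x": 0.215, "y": -0.14, "z": -0.03, "az": -0.45},
    {"hand": 100, "x": 0.255, "y": -0.175, "z": -0.03, "az": -0.55},
    {"hand": 100, "x": 0.295, "y": -0.21, "z": -0.03, "az": -0.65},
    {"hand": 100, "x": 0.335, "y": -0.245, "z": -0.03, "az": -0.72}
  ]
}}

```text
schema error: expected keys hand, x, y, z, ax, ay, az
```

```bash
python3 - <<'E'
from h import *
plan((.48,0,.27,1.4),(.48,.2,.24,1.7),(.4655,.392,.24,1.95),(.445,.33,.25,1.95))
E
```

```text
t 0.1 grasp [ 0.1668 -0.5759  0.2368] phi 0.2817 tilt [-0.0003  0.0016] q [-1.37  0.13  1.49  0.    1.52 -0.09] F [-0.2 -0.2 -0.1] open 0.0928 0.0
(0.48, 0, 0.27, 1.4) -> [ 0.461  -0.4664 -0.0324] az -1.1183 rows 11.0 7.0
(0.48, 0.2, 0.24, 1.7) -> [ 0.5166 -0.6585 -0.002 ] az -1.4183 rows 14.0 8.0
(0.4655, 0.392, 0.24, 1.95) -> [ 0.5561 -0.8469 -0.0017] az -1.6683 rows 17.0 9.0
(0.445, 0.33, 0.25, 1.95) -> [ 0.5191 -0.7931 -0.0118] az -1.6683 rows 16.0 9.0
```

>>> {"op": "carry_out", "data": {
  "targets": [
    {"hand": 100, "x": 0.045, "y": -0.025, "z": -0.01, "ax": 0, "ay": 0, "az": -0.08},
    {"hand": 100, "x": 0.085, "y": -0.05, "z": -0.02, "ax": 0, "ay": 0, "az": -0.16},
    {"hand": 100, "x": 0.13, "y": -0.08, "z": -0.03, "ax": 0, "ay": 0, "az": -0.25},
    {"hand": 100, "x": 0.17, "y": -0.105, "z": -0.03, "ax": 0, "ay": 0, "az": -0.35},
    {"hand": 100, "x": 0.215, "y": -0.14, "z": -0.03, "ax": 0, "ay": 0, "az": -0.45},
    {"hand": 100, "x": 0.255, "y": -0.175, "z": -0.03, "ax": 0, "ay": 0, "az": -0.55},
    {"hand": 100, "x": 0.295, "y": -0.21, "z": -0.03, "ax": 0, "ay": 0, "az": -0.65},
    {"hand": 100, "x": 0.335, "y": -0.245, "z": -0.03, "ax": 0, "ay": 0, "az": -0.72}
  ]
}}

```text
t: 1.1
tool_pos: [0.4211, -0.2462, 0.4344]
orientation: [-2.753, -1.512, 0.0]
force: [0.1, -0.7, -0.7]
opening: 0.0933
gripper_force: 0.0
```

```bash
python3 - <<'E'
from h import *
plan((.48,0,.27,1.4),(.48,.2,.24,1.7),(.4655,.392,.24,1.95),(.445,.33,.25,1.95))
E
```

```text
t 1.1 grasp [ 0.421  -0.2462  0.2674] phi 1.0045 tilt [-0.0002  0.0002] q [-0.63 -0.19  1.75  0.    1.58 -0.07] F [ 0.1 -0.7 -0.7] open 0.0933 0.0
(0.48, 0, 0.27, 1.4) -> [ 0.2394 -0.0824 -0.0025] az -0.3955 rows 5.0 3.0
(0.48, 0.2, 0.24, 1.7) -> [ 0.4081 -0.1897  0.0275] az -0.6955 rows 8.0 4.0
(0.4655, 0.392, 0.24, 1.95) -> [ 0.5624 -0.3049  0.0275] az -0.9455 rows 11.0 6.0
(0.445, 0.33, 0.25, 1.95) -> [ 0.4991 -0.289   0.0175] az -0.9455 rows 10.0 6.0
```

>>> {"op": "carry_out", "data": {
  "targets": [
    {"hand": 100, "x": 0.05, "y": -0.017, "z": 0, "ax": 0, "ay": 0, "az": -0.08},
    {"hand": 100, "x": 0.1, "y": -0.034, "z": 0, "ax": 0, "ay": 0, "az": -0.17},
    {"hand": 100, "x": 0.15, "y": -0.05, "z": 0, "ax": 0, "ay": 0, "az": -0.25},
    {"hand": 100, "x": 0.2, "y": -0.067, "z": 0, "ax": 0, "ay": 0, "az": -0.33},
    {"hand": 100, "x": 0.25, "y": -0.09, "z": 0, "ax": 0, "ay": 0, "az": -0.43},
    {"hand": 100, "x": 0.3, "y": -0.12, "z": 0.005, "ax": 0, "ay": 0, "az": -0.52},
    {"hand": 100, "x": 0.355, "y": -0.155, "z": 0.015, "ax": 0, "ay": 0, "az": -0.61},
    {"hand": 100, "x": 0.41, "y": -0.19, "z": 0.027, "ax": 0, "ay": 0, "az": -0.7}
  ]
}}

```text
t: 2.1
tool_pos: [0.481, 0.1948, 0.4087]
orientation: [2.068, 2.365, 0.0]
force: [0.3, -0.4, -0.4]
opening: 0.0929
gripper_force: 0.0
```

```bash
python3 - <<'E'
from h import *
plan((.4655,.392,.24,1.95),(.445,.33,.25,1.95))
E
```

```text
t 2.1 grasp [0.481  0.1947 0.2417] phi 1.7046 tilt [ 0.0004 -0.    ] q [ 0.29 -0.09  1.71 -0.    1.53  0.15] F [ 0.3 -0.4 -0.4] open 0.0929 0.0
(0.4655, 0.392, 0.24, 1.95) -> [0.1975 0.011  0.0017] az -0.2454 rows 4.0 2.0
(0.445, 0.33, 0.25, 1.95) -> [ 0.1388 -0.0176 -0.0083] az -0.2454 rows 3.0 2.0
```

>>> {"op": "carry_out", "data": {
  "targets": [
    {"hand": 100, "x": 0.05, "y": 0.003, "z": 0, "ax": 0, "ay": 0, "az": -0.08},
    {"hand": 100, "x": 0.1, "y": 0.006, "z": 0, "ax": 0, "ay": 0, "az": -0.16},
    {"hand": 100, "x": 0.15, "y": 0.008, "z": 0, "ax": 0, "ay": 0, "az": -0.245},
    {"hand": 100, "x": 0.185, "y": 0.011, "z": 0.002, "ax": 0, "ay": 0, "az": -0.245},
    {"hand": 100, "x": 0.1975, "y": 0.011, "z": 0.002, "ax": 0, "ay": 0, "az": -0.245},
    {"hand": 100, "x": 0.1975, "y": 0.011, "z": 0.002, "ax": 0, "ay": 0, "az": -0.245}
  ]
}}

```text
t: 2.85
tool_pos: [0.4663, 0.3902, 0.4065]
orientation: [-1.766, -2.598, 0.002]
force: [0.2, -1.1, -0.2]
opening: 0.0927
gripper_force: 0.0
```

```bash
python3 - <<'E'
from h import *
c=camera_params("wrist");p,d=read_camera("wrist");W=cloud("wrist",p,d,c)
print(c);cv2.imwrite("pics/w1.png",p);np.save("pics/w1.npy",W)
z=W[...,2];m=((z>.098)&(z<.113)).astype(np.uint8)
n,l,st,ce=cv2.connectedComponentsWithStats(m)
for i in range(1,n):
    if st[i,4]>100:
        q=W[l==i]; print(ce[i].round(),st[i,4],cv2.minEnclosingCircle(q[:,:2].astype(np.float32)),q[:,2].mean().round(4),np.median(p[l==i],0))
plan((.4655,.3925,.085,1.95))
E
```

```text
{'fx': 325.97958866301843, 'fy': 325.97958866301843, 'cx': 275.15589175177286, 'cy': 204.0776376193946, 'position': array([0.44102013, 0.45479803, 0.38524214]), 'rotation': array([-0.25247401, -0.04668166,  0.37546394])}
[329. 110.] 1857 ((0.4801054000854492, 0.4773467779159546), 0.020188670605421066) 0.1035 [115. 175. 100.]
[279. 197.] 1527 ((0.4687478840351105, 0.39248794317245483), 0.02005569264292717) 0.1035 [88. 94. 96.]
[136. 246.] 935 ((0.36700472235679626, 0.29777902364730835), 0.02027060091495514) 0.1035 [ 44.  45. 150.]
[221. 373.] 854 ((0.48337021470069885, 0.19222310185432434), 0.020098857581615448) 0.1032 [ 54.  55. 189.]
t 2.9 grasp [0.4665 0.3893 0.2397] phi 1.9468 tilt [-0.0004 -0.0009] q [ 0.61  0.15  1.46 -0.    1.53  0.24] F [ 0.3  0.2 -0.4] open 0.0928 0.0
(0.4655, 0.3925, 0.085, 1.95) -> [0.0033 0.0003 0.1547] az -0.0032 rows 3.0 1.0
```

View pics/w1.png

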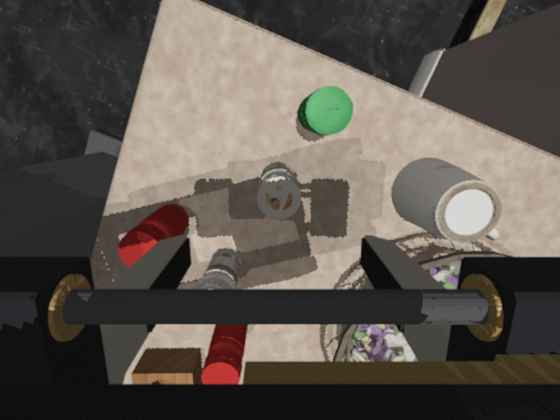

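The wrist view shows jar A's cap at (279,197), green at (329,110), reds at (155,235) and (225,365), and the mug at (445,200). The fingers have clear room around jar A.

>>> {"op": "carry_out", "data": {
  "targets": [
    {"hand": 100, "x": 0.003, "y": 0.0015, "z": 0.05, "ax": 0, "ay": 0, "az": 0},
    {"hand": 100, "x": 0.003, "y": 0.0015, "z": 0.1, "ax": 0, "ay": 0, "az": 0},
    {"hand": 100, "x": 0.003, "y": 0.0015, "z": 0.14, "ax": 0, "ay": 0, "az": 0},
    {"hand": 100, "x": 0.003, "y": 0.0015, "z": 0.155, "ax": 0, "ay": 0, "az": 0},
    {"hand": 100, "x": 0.003, "y": 0.0015, "z": 0.155, "ax": 0, "ay": 0, "az": 0},
    {"hand": 30, "x": 0.003, "y": 0.0015, "z": 0.155, "ax": 0, "ay": 0, "az": 0},
    {"hand": 20, "x": 0.003, "y": 0.0015, "z": 0.155, "ax": 0, "ay": 0, "az": 0},
    {"hand": 20, "x": 0.003, "y": 0.0015, "z": 0.155, "ax": 0, "ay": 0, "az": 0}
  ],
  "newtons": 30
}}

```text
t: 3.9
tool_pos: [0.4671, 0.3937, 0.2533]
orientation: [1.767, 2.597, 0.003]
force: [0.0, -0.2, 0.5]
opening: 0.0675
gripper_force: 0.0
```

```bash
python3 - <<'E'
from h import *
plan((.4655,.3925,.085,1.95))
E
```

```text
t 3.9 grasp [0.4674 0.3939 0.0863] phi 1.9469 tilt [0.0016 0.0012] q [0.62 0.28 1.61 0.   1.26 0.24] F [ 0.  -0.2  0.5] open 0.0675 0.0
(0.4655, 0.3925, 0.085, 1.95) -> [-0.0005 -0.0019  0.0013] az -0.0031 rows 1.0 1.0
```

Still closing: hold, then lift.

>>> {"op": "carry_out", "data": {
  "targets": [
    {"hand": 0, "x": 0, "y": 0, "z": 0, "ax": 0, "ay": 0, "az": 0},
    {"hand": 0, "x": 0, "y": 0, "z": 0, "ax": 0, "ay": 0, "az": 0},
    {"hand": 0, "x": 0, "y": 0, "z": 0, "ax": 0, "ay": 0, "az": 0},
    {"hand": 0, "x": 0, "y": 0, "z": 0, "ax": 0, "ay": 0, "az": 0}
  ],
  "newtons": 30
}}

```text
t: 4.4
tool_pos: [0.4667, 0.3934, 0.2519]
orientation: [-1.767, -2.597, 0.0]
force: [1.3, 0.9, 0.2]
opening: 0.0403
gripper_force: 29.9
```

>>> {"op": "carry_out", "data": {
  "targets": [
    {"hand": 0, "x": 0, "y": 0, "z": -0.03, "ax": 0, "ay": 0, "az": 0},
    {"hand": 0, "x": 0, "y": 0, "z": -0.08, "ax": 0, "ay": 0, "az": 0},
    {"hand": 0, "x": 0, "y": 0, "z": -0.13, "ax": 0, "ay": 0, "az": 0},
    {"hand": 0, "x": -0.03, "y": 0, "z": -0.15, "ax": 0, "ay": 0, "az": 0},
    {"hand": 0, "x": -0.075, "y": -0.02, "z": -0.15, "ax": 0, "ay": 0, "az": 0},
    {"hand": 0, "x": -0.11, "y": -0.045, "z": -0.15, "ax": 0, "ay": 0, "az": 0},
    {"hand": 0, "x": -0.13, "y": -0.06, "z": -0.15, "ax": 0, "ay": 0, "az": 0},
    {"hand": 0, "x": -0.13, "y": -0.06, "z": -0.15, "ax": 0, "ay": 0, "az": 0}
  ],
  "newtons": 30
}}

```text
t: 5.4
tool_pos: [0.4585, 0.2491, 0.402]
orientation: [1.77, 2.596, -0.0]
force: [0.2, 0.4, -1.1]
opening: 0.0405
gripper_force: 29.9
```

```bash
cat >>h.py <<'E'
def caddy(W,p,xr=(.36,.58),yr=(-.14,.16)):
    z=W[...,2];hsv=cv2.cvtColor(p,cv2.COLOR_BGR2HSV)
    inb=(W[...,0]>xr[0])&(W[...,0]<xr[1])&(W[...,1]>yr[0])&(W[...,1]<yr[1])
    t=inb&(z>.0435)&(z<.0525)&(hsv[...,1]>90)&(hsv[...,0]<25)
    q=W[t][:,:2].astype(np.float32);r=cv2.minAreaRect(q)
    b=inb&(z>.135)&(z<.175);qb=W[b]
    k=cv2.minAreaRect(qb[:,:2].astype(np.float32)) if len(qb)>20 else None
    return len(q),r,np.median(W[t][:,2]),len(qb),k
E
python3 - <<'E'
from h import *
plan((.432,.09,.2,1.95))
for n in("scene","side","wrist"):
    c=camera_params(n);p,d=read_camera(n);W=cloud(n,p,d,c);cv2.imwrite(f"pics/{n}2.png",p);np.save(f"pics/{n}2.npy",d)
    print(n,*caddy(W,p),sep="\n  ")
    z=W[...,2]
    m=((z>.03)&(z<.175)&(W[...,0]>.36)&(W[...,0]<.55)&(abs(W[...,1])<.15)).astype(np.uint8)*255
E
python3 -c "
import cv2,numpy as np
a=cv2.imread('pics/scene2.png')[150:290,180:340];b=cv2.imread('pics/side2.png')[180:300,210:350];w=cv2.imread('pics/wrist2.png')
o=np.hstack([cv2.resize(x,(400,350),interpolation=cv2.INTER_CUBIC) for x in(a,b)]);cv2.imwrite('pics/c2.png',o)"
```

```text
t 5.4 grasp [0.4585 0.2491 0.235 ] phi 1.9448 tilt [-0.     -0.0002] q [ 0.4  -0.08  1.71 -0.    1.51  0.03] F [ 0.2  0.4 -1.1] open 0.0405 29.937679320573807
(0.432, 0.09, 0.2, 1.95) -> [-0.1385 -0.0828  0.0351] az -0.0052 rows 3.0 1.0
scene
  676
  ((0.4634493887424469, 0.010119050741195679), (0.07704608142375946, 0.2468310296535492), 22.416061401367188)
  0.04723059148483655
  262
  ((0.46375101804733276, 0.009654350578784943), (0.09390871971845627, 0.024419821798801422), 21.286163330078125)
side
  1081
  ((0.46427440643310547, 0.009090423583984375), (0.0812203586101532, 0.24502485990524292), 21.1844482421875)
  0.04889871517383304
  316
  ((0.464390367269516, 0.006686665117740631), (0.08991008996963501, 0.02293480560183525), 24.85556411743164)
wrist
  810
  ((0.4729689061641693, 0.05360221117734909), (0.032741203904151917, 0.05161560699343681), 20.42972755432129)
  0.0471818409307353
  0
  None
```

View pics/c2.png

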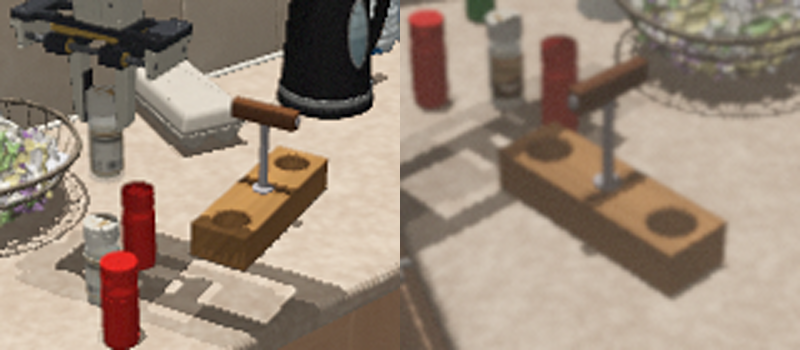

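The crop shows both pockets clear and the gripped jar upright. I'll locate the pocket mouths by casting rays onto z=0.048.

```bash
cat >>h.py <<'E'
def holes(n,d,c=None,zc=.048,C=(.464,.0095),yaw=.384,s=0.0):
    c=c or camera_params(n);W=cloud(n,None,d,c);o=c["position"]
    Q=o+(W-o)*((zc-o[2])/(W[...,2]-o[2]))[...,None]
    e=np.array([-np.sin(yaw),np.cos(yaw)])
    for nm,sg in(("L",1),("R",-1)):
        g=np.array(C)+sg*.085*e
        m=(np.hypot(Q[...,0]-g[0],Q[...,1]-g[1])<.031)&(W[...,2]<zc-.004)
        q=Q[m][:,:2]
        print(n,nm,m.sum(),"bbox-centre",((q.min(0)+q.max(0))/2).round(4),np.ptp(q,axis=0).round(3),"mean",q.mean(0).round(4),"nominal",g.round(4))
E
python3 - <<'E'
from h import *
for n in("scene","side"):
    for k in "02":
        holes(n,np.load(f"pics/{n}{k}.npy"),zc=.0475)
# held jar seen in scene2
W=cloud("scene",None,np.load("pics/scene2.npy"));z=W[...,2]
m=(z>.155)&(z<.2)&(np.hypot(W[...,0]-.4585,W[...,1]-.249)<.03);q=W[m]
A=np.c_[2*q[:,:2],np.ones(len(q))];s=np.linalg.lstsq(A,(q[:,:2]**2).sum(1),rcond=None)[0];print("jar",len(q),s[:2],np.sqrt(s[2]+s[:2]@s[:2]), q.min(0),q.max(0))
E
```

```text
scene L 85 bbox-centre [0.4332 0.0905] [0.048 0.043] mean [0.4303 0.089 ] nominal [0.4322 0.0883]
scene R 65 bbox-centre [ 0.4998 -0.0648] [0.051 0.05 ] mean [ 0.4962 -0.0678] nominal [ 0.4958 -0.0693]
scene L 86 bbox-centre [0.4322 0.0918] [0.046 0.048] mean [0.4305 0.0893] nominal [0.4322 0.0883]
scene R 65 bbox-centre [ 0.495  -0.0723] [0.042 0.051] mean [ 0.4957 -0.0687] nominal [ 0.4958 -0.0693]
side L 8 bbox-centre [0.4502 0.0799] [0.007 0.021] mean [0.4505 0.0781] nominal [0.4322 0.0883]
side R 126 bbox-centre [ 0.4974 -0.0721] [0.044 0.041] mean [ 0.4975 -0.0729] nominal [ 0.4958 -0.0693]
side L 98 bbox-centre [0.4333 0.0847] [0.045 0.04 ] mean [0.433  0.0842] nominal [0.4322 0.0883]
side R 130 bbox-centre [ 0.4974 -0.0707] [0.044 0.044] mean [ 0.4975 -0.0724] nominal [ 0.4958 -0.0693]
jar 214 [0.4558782  0.24911055] 0.01781114834685978 [0.43351873 0.22858716 0.15509479] [0.46753674 0.27036785 0.19964394]
```

>>> {"op": "carry_out", "data": {
  "targets": [
    {"hand": 0, "x": -0.05, "y": -0.03, "z": 0, "ax": 0, "ay": 0, "az": -0.012},
    {"hand": 0, "x": -0.1, "y": -0.06, "z": 0, "ax": 0, "ay": 0, "az": -0.012},
    {"hand": 0, "x": -0.135, "y": -0.08, "z": 0.01, "ax": 0, "ay": 0, "az": -0.012},
    {"hand": 0, "x": -0.14, "y": -0.083, "z": 0.04, "ax": 0, "ay": 0, "az": -0.012},
    {"hand": 0, "x": -0.14, "y": -0.083, "z": 0.075, "ax": 0, "ay": 0, "az": -0.012},
    {"hand": 0, "x": -0.14, "y": -0.083, "z": 0.085, "ax": 0, "ay": 0, "az": -0.012},
    {"hand": 0, "x": -0.14, "y": -0.083, "z": 0.085, "ax": 0, "ay": 0, "az": -0.012}
  ],
  "newtons": 30
}}

```text
t: 6.42
tool_pos: [0.433, 0.0903, 0.3169]
orientation: [-1.75, -2.608, 0.001]
force: [0.6, 0.3, -0.8]
opening: 0.0404
gripper_force: 29.9
```

```bash
python3 - <<'E'
from h import *
plan((.4325,.088,.096,1.957))
o=[]
for n,(a,b) in (("scene",(200,180)),("side",(220,200))):
    p,d=read_camera(n);o.append(cv2.resize(p[b:b+90,a:a+100],(400,360),interpolation=cv2.INTER_CUBIC))
cv2.imwrite("pics/c3.png",np.hstack(o))
E
```

```text
t 6.42 grasp [0.4327 0.0903 0.1499] phi 1.9598 tilt [-0.0013 -0.    ] q [ 0.09 -0.25  2.02  0.    1.38 -0.3 ] F [ 0.6  0.3 -0.8] open 0.0404 29.938579872250557
(0.4325, 0.088, 0.096, 1.957) -> [-0.002  -0.0012  0.0539] az 0.0028 rows 1.0 1.0
```

View pics/c3.png

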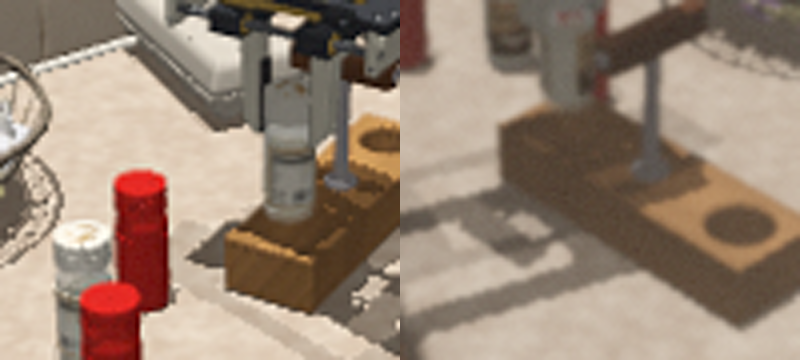

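The jar hangs just above the left pocket, with its base at (290,210) in the scene half of the crop. Next I lower it slowly.

>>> {"op": "carry_out", "data": {
  "targets": [
    {"hand": 0, "x": -0.002, "y": -0.001, "z": 0, "ax": 0, "ay": 0, "az": 0},
    {"hand": 0, "x": -0.002, "y": -0.001, "z": 0.008, "ax": 0, "ay": 0, "az": 0},
    {"hand": 0, "x": -0.002, "y": -0.001, "z": 0.014, "ax": 0, "ay": 0, "az": 0},
    {"hand": 0, "x": -0.002, "y": -0.001, "z": 0.018, "ax": 0, "ay": 0, "az": 0},
    {"hand": 0, "x": -0.002, "y": -0.001, "z": 0.022, "ax": 0, "ay": 0, "az": 0}
  ]
}}

```text
t: 7.15
tool_pos: [0.4326, 0.0875, 0.2946]
orientation: [-1.751, -2.608, 0.0]
force: [0.3, 0.7, -1.3]
opening: 0.0403
gripper_force: 29.9
```

>>> {"op": "carry_out", "data": {
  "targets": [
    {"hand": 0, "x": 0, "y": 0, "z": 0.007, "ax": 0, "ay": 0, "az": 0},
    {"hand": 0, "x": 0, "y": 0, "z": 0.014, "ax": 0, "ay": 0, "az": 0},
    {"hand": 0, "x": 0, "y": 0, "z": 0.02, "ax": 0, "ay": 0, "az": 0},
    {"hand": 0, "x": 0, "y": 0, "z": 0.026, "ax": 0, "ay": 0, "az": 0},
    {"hand": 0, "x": 0, "y": 0, "z": 0.03, "ax": 0, "ay": 0, "az": 0},
    {"hand": 0, "x": 0, "y": 0, "z": 0.03, "ax": 0, "ay": 0, "az": 0}
  ]
}}

```text
t: 7.9
tool_pos: [0.4326, 0.0875, 0.2647]
orientation: [-1.751, -2.608, 0.001]
force: [-0.6, 0.6, -0.8]
opening: 0.0402
gripper_force: 29.9
```

>>> {"op": "carry_out", "data": {
  "targets": [
    {"hand": 0, "x": 0, "y": 0, "z": 0.0015, "ax": 0, "ay": 0, "az": 0},
    {"hand": 0, "x": 0, "y": 0, "z": 0.0015, "ax": 0, "ay": 0, "az": 0},
    {"hand": 100, "x": 0, "y": 0, "z": 0.0015, "ax": 0, "ay": 0, "az": 0},
    {"hand": 100, "x": 0, "y": 0, "z": 0.0015, "ax": 0, "ay": 0, "az": 0},
    {"hand": 100, "x": 0, "y": 0, "z": 0.0015, "ax": 0, "ay": 0, "az": 0},
    {"hand": 100, "x": 0, "y": 0, "z": 0.0015, "ax": 0, "ay": 0, "az": 0},
    {"hand": 100, "x": 0, "y": 0, "z": 0.0015, "ax": 0, "ay": 0, "az": 0}
  ]
}}

```text
t: 8.78
tool_pos: [0.4327, 0.0875, 0.2636]
orientation: [1.752, 2.608, 0.0]
force: [0.4, -0.3, 0.0]
opening: 0.0857
gripper_force: 0.0
```

>>> {"op": "carry_out", "data": {
  "targets": [
    {"hand": 100, "x": 0, "y": 0, "z": -0.03, "ax": 0, "ay": 0, "az": 0},
    {"hand": 100, "x": 0, "y": 0, "z": -0.09, "ax": 0, "ay": 0, "az": 0},
    {"hand": 100, "x": 0, "y": 0, "z": -0.15, "ax": 0, "ay": 0, "az": 0},
    {"hand": 100, "x": 0, "y": 0, "z": -0.16, "ax": 0, "ay": 0, "az": 0}
  ]
}}

```text
t: 9.28
tool_pos: [0.4336, 0.0876, 0.4288]
orientation: [1.748, 2.603, 0.008]
force: [0.2, 0.3, -0.1]
opening: 0.0928
gripper_force: 0.0
```

```bash
python3 - <<'E'
from h import *
for n in("scene","side"):
    p,d=read_camera(n);W=cloud(n,p,d);cv2.imwrite(f"pics/{n}4.png",p)
    print(caddy(W,p)); holes(n,d,zc=.0475); z=W[...,2]
    for g in((.432,.0875),(.443,.268)):
        m=(np.hypot(W[...,0]-g[0],W[...,1]-g[1])<.035)&(z>.101)&(z<.13);q=W[m]
        if len(q)>10: print(n,g,len(q),((q.min(0)+q.max(0))/2).round(4),q.max(0)[2],np.median(z[m]),np.ptp(q,axis=0))
plan((.4445,.269,.24,1.957),(.4445,.269,.085,1.957))
E
```

```text
(549, ((0.46454930305480957, 0.007349476218223572), (0.07925281673669815, 0.25000372529029846), 22.211793899536133), np.float64(0.04731190161524723), 263, ((0.46433156728744507, 0.009990673512220383), (0.09427324682474136, 0.025283779948949814), 21.176727294921875))
scene L 10 bbox-centre [0.4275 0.0901] [0.036 0.041] mean [0.425  0.0932] nominal [0.4322 0.0883]
scene R 63 bbox-centre [ 0.496  -0.0698] [0.044 0.046] mean [ 0.4954 -0.0686] nominal [ 0.4958 -0.0693]
scene (0.432, 0.0875) 117 [0.431  0.0874 0.1096] 0.11817479561535693 0.11391644242684984 [0.04023606 0.04327571 0.01716592]
scene (0.443, 0.268) 87 [0.4459 0.2661 0.1041] 0.10693657457630135 0.10404324791109998 [0.04243631 0.0395335  0.00573818]
(922, ((0.46607792377471924, 0.0051092058420181274), (0.07921462506055832, 0.23886489868164062), 21.83372688293457), np.float64(0.04887725623883599), 319, ((0.46407240629196167, 0.00638076476752758), (0.09047887474298477, 0.020841386169195175), 22.66135597229004))
side L 4 bbox-centre [0.4333 0.0785] [0.045 0.022] mean [0.4351 0.0762] nominal [0.4322 0.0883]
side R 130 bbox-centre [ 0.4974 -0.0711] [0.044 0.043] mean [ 0.4974 -0.0722] nominal [ 0.4958 -0.0693]
side (0.432, 0.0875) 147 [0.4335 0.084  0.1108] 0.12024702808173893 0.11519257855478049 [0.03990585 0.04499902 0.01894821]
side (0.443, 0.268) 75 [0.4456 0.2668 0.1049] 0.10874952668809168 0.10592655192462996 [0.03945643 0.04261416 0.00768211]
t 9.38 grasp [0.4336 0.0876 0.2581] phi 1.9588 tilt [0.0033 0.0003] q [ 0.08 -0.32  1.87  0.    1.58 -0.3 ] F [-0.3 -0.7 -0.6] open 0.0933 0.0
(0.4445, 0.269, 0.24, 1.957) -> [0.1637 0.0792 0.0181] az 0.0018 rows 3.0 1.0
(0.4445, 0.269, 0.085, 1.957) -> [0.1638 0.0787 0.1731] az 0.0018 rows 5.0 1.0
```

Jar A is fully down: its top reads 0.115. Now for jar B.

>>> {"op": "carry_out", "data": {
  "targets": [
    {"hand": 100, "x": 0.05, "y": 0.025, "z": 0, "ax": 0, "ay": 0, "az": 0},
    {"hand": 100, "x": 0.1, "y": 0.05, "z": 0, "ax": 0, "ay": 0, "az": 0},
    {"hand": 100, "x": 0.15, "y": 0.073, "z": 0.01, "ax": 0, "ay": 0, "az": 0},
    {"hand": 100, "x": 0.163, "y": 0.079, "z": 0.025, "ax": 0, "ay": 0, "az": 0},
    {"hand": 100, "x": 0.163, "y": 0.079, "z": 0.05, "ax": 0, "ay": 0, "az": 0},
    {"hand": 100, "x": 0.163, "y": 0.079, "z": 0.06, "ax": 0, "ay": 0, "az": 0},
    {"hand": 100, "x": 0.163, "y": 0.079, "z": 0.06, "ax": 0, "ay": 0, "az": 0}
  ]
}}

```text
t: 10.25
tool_pos: [0.4438, 0.2674, 0.3618]
orientation: [-1.752, -2.606, 0.005]
force: [-0.2, 0.8, 0.3]
opening: 0.0928
gripper_force: 0.0
```

```bash
python3 - <<'E'
from h import *
plan((.4455,.268,.085,1.957))
E
```

```text
t 10.25 grasp [0.4433 0.2672 0.1948] phi 1.958 tilt [-0.003  -0.0016] q [ 0.44 -0.07  1.77 -0.    1.44  0.06] F [-0.2  0.8  0.3] open 0.0928 0.0
(0.4455, 0.268, 0.085, 1.957) -> [-1.000e-04  2.200e-03  1.098e-01] az 0.001 rows 2.0 1.0
```

>>> {"op": "carry_out", "data": {
  "targets": [
    {"hand": 100, "x": 0, "y": 0.001, "z": 0.05, "ax": 0, "ay": 0, "az": 0},
    {"hand": 100, "x": 0, "y": 0.001, "z": 0.095, "ax": 0, "ay": 0, "az": 0},
    {"hand": 100, "x": 0, "y": 0.001, "z": 0.11, "ax": 0, "ay": 0, "az": 0},
    {"hand": 100, "x": 0, "y": 0.001, "z": 0.11, "ax": 0, "ay": 0, "az": 0},
    {"hand": 0, "x": 0, "y": 0.001, "z": 0.11, "ax": 0, "ay": 0, "az": 0},
    {"hand": 0, "x": 0, "y": 0.001, "z": 0.11, "ax": 0, "ay": 0, "az": 0},
    {"hand": 0, "x": 0, "y": 0.001, "z": 0.11, "ax": 0, "ay": 0, "az": 0},
    {"hand": 0, "x": 0, "y": 0.001, "z": 0.11, "ax": 0, "ay": 0, "az": 0}
  ],
  "newtons": 30
}}

```text
t: 11.25
tool_pos: [0.4452, 0.2688, 0.254]
orientation: [1.751, 2.608, 0.001]
force: [0.0, 0.3, 0.4]
opening: 0.0574
gripper_force: 0.0
```

>>> {"op": "carry_out", "data": {
  "targets": [
    {"hand": 0, "x": 0, "y": 0, "z": 0, "ax": 0, "ay": 0, "az": 0},
    {"hand": 0, "x": 0, "y": 0, "z": 0, "ax": 0, "ay": 0, "az": 0},
    {"hand": 0, "x": 0, "y": 0, "z": 0, "ax": 0, "ay": 0, "az": 0}
  ],
  "newtons": 30
}}

```text
t: 11.62
tool_pos: [0.4451, 0.2687, 0.2535]
orientation: [-1.751, -2.608, 0.0]
force: [-0.8, -0.4, 0.3]
opening: 0.0405
gripper_force: 30.0
```

>>> {"op": "carry_out", "data": {
  "targets": [
    {"hand": 0, "x": 0, "y": 0, "z": -0.03, "ax": 0, "ay": 0, "az": 0},
    {"hand": 0, "x": 0, "y": 0, "z": -0.08, "ax": 0, "ay": 0, "az": 0},
    {"hand": 0, "x": 0, "y": 0, "z": -0.13, "ax": 0, "ay": 0, "az": 0},
    {"hand": 0, "x": -0.01, "y": 0, "z": -0.18, "ax": 0, "ay": 0, "az": 0},
    {"hand": 0, "x": -0.04, "y": -0.01, "z": -0.215, "ax": 0, "ay": 0, "az": 0},
    {"hand": 0, "x": -0.09, "y": -0.02, "z": -0.22, "ax": 0, "ay": 0, "az": 0},
    {"hand": 0, "x": -0.14, "y": -0.03, "z": -0.22, "ax": 0, "ay": 0, "az": 0},
    {"hand": 0, "x": -0.19, "y": -0.045, "z": -0.22, "ax": 0, "ay": 0, "az": 0}
  ],
  "newtons": 30
}}

```text
t: 12.62
tool_pos: [0.4754, 0.0743, 0.4735]
orientation: [1.751, 2.608, 0.0]
force: [-0.2, 0.0, -0.7]
opening: 0.0397
gripper_force: 30.0
```

```bash
python3 - <<'E'
from h import *
plan((.4963,-.0693,.30,1.957),(.4963,-.0693,.145,1.957))
E
```

```text
t 12.62 grasp [0.4754 0.0743 0.3065] phi 1.9593 tilt [ 0.0002 -0.    ] q [ 0.05 -0.21  1.7  -0.    1.66 -0.34] F [-0.2  0.  -0.7] open 0.0397 29.99035695567727
(0.4963, -0.0693, 0.3, 1.957) -> [-0.1408 -0.035   0.0065] az 0.0023 rows 3.0 1.0
(0.4963, -0.0693, 0.145, 1.957) -> [-0.1408 -0.035   0.1615] az 0.0023 rows 4.0 1.0
```

>>> {"op": "carry_out", "data": {
  "targets": [
    {"hand": 0, "x": -0.05, "y": -0.0125, "z": 0, "ax": 0, "ay": 0, "az": 0.002},
    {"hand": 0, "x": -0.1, "y": -0.025, "z": 0, "ax": 0, "ay": 0, "az": 0.002},
    {"hand": 0, "x": -0.141, "y": -0.035, "z": 0, "ax": 0, "ay": 0, "az": 0.002},
    {"hand": 0, "x": -0.141, "y": -0.035, "z": 0.03, "ax": 0, "ay": 0, "az": 0.002},
    {"hand": 0, "x": -0.141, "y": -0.035, "z": 0.08, "ax": 0, "ay": 0, "az": 0.002},
    {"hand": 0, "x": -0.141, "y": -0.035, "z": 0.13, "ax": 0, "ay": 0, "az": 0.002},
    {"hand": 0, "x": -0.141, "y": -0.035, "z": 0.16, "ax": 0, "ay": 0, "az": 0.002},
    {"hand": 0, "x": -0.141, "y": -0.035, "z": 0.16, "ax": 0, "ay": 0, "az": 0.002}
  ]
}}

```text
t: 13.62
tool_pos: [0.4949, -0.0677, 0.3105]
orientation: [-1.751, -2.601, 0.003]
force: [-1.0, 0.1, -1.2]
opening: 0.0398
gripper_force: 30.0
```

```bash
python3 - <<'E'
from h import *
plan((.4963,-.0693,.098,1.957))
o=[]
for n,(a,b) in (("scene",(240,165)),("side",(250,200))):
    p,d=read_camera(n);o.append(cv2.resize(p[b:b+90,a:a+100],(400,360),interpolation=cv2.INTER_CUBIC))
    W=cloud(n,p,d);print(caddy(W,p)[1])
cv2.imwrite("pics/c5.png",np.hstack(o))
E
```

```text
t 13.62 grasp [ 0.4939 -0.0674  0.1435] phi 1.9567 tilt [-0.0061  0.0015] q [-0.24 -0.07  1.87  0.    1.35 -0.62] F [-1.   0.1 -1.2] open 0.0398 29.989325646311045
(0.4963, -0.0693, 0.098, 1.957) -> [-0.0022  0.0009  0.0455] az -0.0003 rows 1.0 1.0
((0.46342867612838745, 0.01289685070514679), (0.07910981774330139, 0.240330770611763), 22.386764526367188)
((0.4637051224708557, 0.005552440881729126), (0.07901542633771896, 0.24166437983512878), 20.062681198120117)
```

View pics/c5.png

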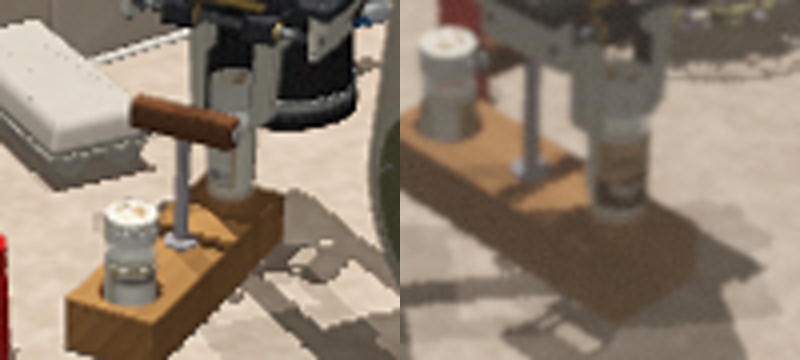

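Jar A is seated at (130,255) in the left half. Jar B hangs over the right pocket, with its base at (230,190) there and (618,212) in the right half. I'll let it settle and check.

>>> {"op": "carry_out", "data": {
  "targets": [
    {"hand": 0, "x": 0, "y": 0, "z": 0, "ax": 0, "ay": 0, "az": 0},
    {"hand": 0, "x": 0, "y": 0, "z": 0, "ax": 0, "ay": 0, "az": 0}
  ]
}}

```text
t: 13.98
tool_pos: [0.4969, -0.0681, 0.3152]
orientation: [1.753, 2.604, 0.002]
force: [-0.3, 0.2, -0.7]
opening: 0.0401
gripper_force: 30.0
```

```bash
python3 - <<'E'
from h import *
plan((.4963,-.0693,.098,1.957))
E
```

```text
t 13.97 grasp [ 0.4973 -0.0682  0.1482] phi 1.9568 tilt [ 0.0028 -0.0007] q [-0.24 -0.08  1.87 -0.    1.35 -0.62] F [-0.3  0.2 -0.7] open 0.0401 29.98921824619174
(0.4963, -0.0693, 0.098, 1.957) -> [-0.0008 -0.0011  0.0502] az -0.0002 rows 1.0 1.0
```

>>> {"op": "carry_out", "data": {
  "targets": [
    {"hand": 0, "x": -0.0005, "y": -0.0005, "z": 0, "ax": 0, "ay": 0, "az": 0},
    {"hand": 0, "x": -0.0005, "y": -0.0005, "z": 0.006, "ax": 0, "ay": 0, "az": 0},
    {"hand": 0, "x": -0.0005, "y": -0.0005, "z": 0.011, "ax": 0, "ay": 0, "az": 0},
    {"hand": 0, "x": -0.0005, "y": -0.0005, "z": 0.015, "ax": 0, "ay": 0, "az": 0},
    {"hand": 0, "x": -0.0005, "y": -0.0005, "z": 0.019, "ax": 0, "ay": 0, "az": 0},
    {"hand": 0, "x": -0.0005, "y": -0.0005, "z": 0.021, "ax": 0, "ay": 0, "az": 0}
  ]
}}

```text
t: 14.72
tool_pos: [0.4959, -0.0686, 0.2921]
orientation: [-1.754, -2.606, 0.0]
force: [0.2, 0.1, -0.9]
opening: 0.0399
gripper_force: 30.0
```

```bash
python3 - <<'E'
from h import *
plan((.4963,-.0693,.0985,1.957))
E
```

```text
t 14.72 grasp [ 0.4958 -0.0686  0.1251] phi 1.9568 tilt [-0.0005  0.0001] q [-0.24 -0.06  1.89  0.    1.31 -0.63] F [ 0.2  0.1 -0.9] open 0.0399 29.98927289620042
(0.4963, -0.0693, 0.0985, 1.957) -> [-0.0008  0.0001  0.0266] az -0.0002 rows 1.0 1.0
```

Bottom at about 0.039, inside the pocket with no contact force. Continue down and release.

>>> {"op": "carry_out", "data": {
  "targets": [
    {"hand": 0, "x": -0.0005, "y": 0, "z": 0.006, "ax": 0, "ay": 0, "az": 0},
    {"hand": 0, "x": -0.0005, "y": 0, "z": 0.012, "ax": 0, "ay": 0, "az": 0},
    {"hand": 0, "x": -0.0005, "y": 0, "z": 0.018, "ax": 0, "ay": 0, "az": 0},
    {"hand": 0, "x": -0.0005, "y": 0, "z": 0.023, "ax": 0, "ay": 0, "az": 0},
    {"hand": 0, "x": -0.0005, "y": 0, "z": 0.0265, "ax": 0, "ay": 0, "az": 0},
    {"hand": 0, "x": -0.0005, "y": 0, "z": 0.0265, "ax": 0, "ay": 0, "az": 0}
  ]
}}

```text
t: 15.48
tool_pos: [0.4961, -0.0691, 0.2657]
orientation: [-1.754, -2.606, 0.0]
force: [-0.1, -0.2, -0.9]
opening: 0.0402
gripper_force: 30.0
```

>>> {"op": "carry_out", "data": {
  "targets": [
    {"hand": 100, "x": 0, "y": 0, "z": 0, "ax": 0, "ay": 0, "az": 0},
    {"hand": 100, "x": 0, "y": 0, "z": 0, "ax": 0, "ay": 0, "az": 0},
    {"hand": 100, "x": 0, "y": 0, "z": 0, "ax": 0, "ay": 0, "az": 0},
    {"hand": 100, "x": 0, "y": 0, "z": 0, "ax": 0, "ay": 0, "az": 0},
    {"hand": 100, "x": 0, "y": 0, "z": 0, "ax": 0, "ay": 0, "az": 0}
  ]
}}

```text
t: 16.1
tool_pos: [0.4962, -0.0691, 0.2661]
orientation: [1.754, 2.606, 0.0]
force: [0.4, -0.3, -0.5]
opening: 0.0856
gripper_force: 0.0
```

>>> {"op": "carry_out", "data": {
  "targets": [
    {"hand": 100, "x": 0, "y": 0, "z": -0.03, "ax": 0, "ay": 0, "az": 0},
    {"hand": 100, "x": 0, "y": 0, "z": -0.09, "ax": 0, "ay": 0, "az": 0},
    {"hand": 100, "x": 0, "y": 0, "z": -0.15, "ax": 0, "ay": 0, "az": 0},
    {"hand": 100, "x": 0.01, "y": 0, "z": -0.18, "ax": 0, "ay": 0, "az": 0.17},
    {"hand": 100, "x": 0.03, "y": 0, "z": -0.18, "ax": 0, "ay": 0, "az": 0.34},
    {"hand": 100, "x": 0.05, "y": 0, "z": -0.18, "ax": 0, "ay": 0, "az": 0.51},
    {"hand": 100, "x": 0.07, "y": 0, "z": -0.18, "ax": 0, "ay": 0, "az": 0.68},
    {"hand": 100, "x": 0.084, "y": 0, "z": -0.18, "ax": 0, "ay": 0, "az": 0.85}
  ]
}}

```text
t: 17.1
tool_pos: [0.4642, 0.0094, 0.4461]
orientation: [2.677, 1.644, 0.0]
force: [-0.0, -0.4, -0.9]
opening: 0.0932
gripper_force: 0.0
```

>>> {"op": "carry_out", "data": {
  "targets": [
    {"hand": 100, "x": 0, "y": 0, "z": 0, "ax": 0, "ay": 0, "az": 0.17},
    {"hand": 100, "x": 0, "y": 0, "z": 0, "ax": 0, "ay": 0, "az": 0.34},
    {"hand": 100, "x": 0, "y": 0, "z": 0, "ax": 0, "ay": 0, "az": 0.51},
    {"hand": 100, "x": 0, "y": 0, "z": 0, "ax": 0, "ay": 0, "az": 0.68},
    {"hand": 100, "x": 0, "y": 0, "z": 0, "ax": 0, "ay": 0, "az": 0.72},
    {"hand": 100, "x": 0, "y": 0, "z": 0, "ax": 0, "ay": 0, "az": 0.72}
  ]
}}

```text
t: 17.85
tool_pos: [0.4645, 0.0087, 0.446]
orientation: [-3.083, -0.604, 0.0]
force: [0.7, 0.9, 0.3]
opening: 0.0929
gripper_force: 0.0
```

```bash
python3 - <<'E'
from h import *
o=[]
for n in("scene","side","wrist"):
    c=camera_params(n);p,d=read_camera(n);W=cloud(n,p,d,c);z=W[...,2]
    r=caddy(W,p);print(n,r[1],r[3],r[4]);cv2.imwrite(f"pics/{n}6.png",p)
    for g in((.432,.0875),(.496,-.069)):
        m=(np.hypot(W[...,0]-g[0],W[...,1]-g[1])<.035)&(z>.10)&(z<.13);q=W[m]
        if len(q)>10: print("  jar",g,len(q),((q.min(0)+q.max(0))/2).round(4),np.median(z[m]).round(4))
plan((.464,.009,.155,.386))
E
```

```text
scene ((0.4637950658798218, 0.010656774044036865), (0.07755447179079056, 0.2411060780286789), 22.107717514038086) 260 ((0.4634193181991577, 0.010667335242033005), (0.09192115068435669, 0.025090690702199936), 25.813091278076172)
  jar (0.432, 0.0875) 123 [0.431  0.0885 0.1096] 0.1132
  jar (0.496, -0.069) 37 [ 0.4862 -0.071   0.1082] 0.1104
side ((0.46629318594932556, 0.006740763783454895), (0.08041645586490631, 0.2411922812461853), 22.306928634643555) 318 ((0.46513351798057556, 0.006487742066383362), (0.09215068072080612, 0.022872813045978546), 22.173664093017578)
  jar (0.432, 0.0875) 151 [0.4327 0.086  0.1105] 0.115
  jar (0.496, -0.069) 182 [ 0.4952 -0.0708  0.1105] 0.1152
wrist ((0.46690109372138977, 0.007975295186042786), (0.07569915056228638, 0.2397572547197342), 22.57575798034668) 2315 ((0.46805813908576965, 0.008129199966788292), (0.09072154015302658, 0.01797516457736492), 22.675167083740234)
  jar (0.432, 0.0875) 1399 [0.4345 0.0855 0.1086] 0.1145
  jar (0.496, -0.069) 1414 [ 0.4976 -0.0709  0.1086] 0.1145
t 18.0 grasp [0.4646 0.0087 0.279 ] phi 0.3877 tilt [-0.  0.] q [-0.09 -0.26  1.78  0.    1.61  1.09] F [ 0.6  0.8 -0.1] open 0.0932 0.0
(0.464, 0.009, 0.155, 0.386) -> [-0.0004 -0.0005  0.124 ] az 0.0017 rows 2.0 1.0
```

View pics/wrist6.png

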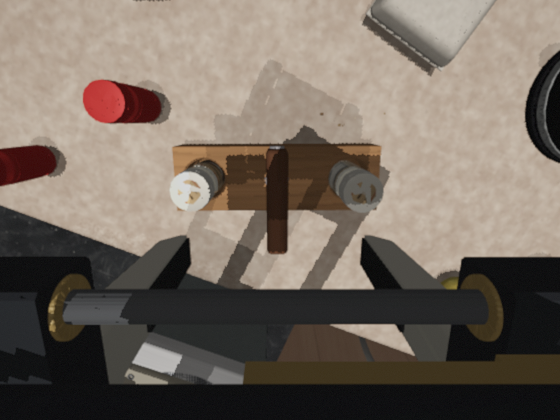

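Both jars are seated, with caps at (193,190) and (360,187) and tops at the same height. The bar at (278,200) is centred between the fingers. Descend on it.

>>> {"op": "carry_out", "data": {
  "targets": [
    {"hand": 100, "x": 0, "y": 0, "z": 0.05, "ax": 0, "ay": 0, "az": -0.005},
    {"hand": 100, "x": 0, "y": 0, "z": 0.09, "ax": 0, "ay": 0, "az": -0.005},
    {"hand": 100, "x": 0, "y": 0, "z": 0.115, "ax": 0, "ay": 0, "az": -0.005},
    {"hand": 100, "x": 0, "y": 0, "z": 0.125, "ax": 0, "ay": 0, "az": -0.005},
    {"hand": 100, "x": 0, "y": 0, "z": 0.125, "ax": 0, "ay": 0, "az": -0.005},
    {"hand": 0, "x": 0, "y": 0, "z": 0.125, "ax": 0, "ay": 0, "az": -0.005},
    {"hand": 0, "x": 0, "y": 0, "z": 0.125, "ax": 0, "ay": 0, "az": -0.005},
    {"hand": 0, "x": 0, "y": 0, "z": 0.125, "ax": 0, "ay": 0, "az": -0.005}
  ],
  "newtons": 60
}}

```text
t: 19.0
tool_pos: [0.4648, 0.0087, 0.3218]
orientation: [3.081, 0.612, 0.002]
force: [-0.3, -0.0, -0.1]
opening: 0.0675
gripper_force: 0.0
```

>>> {"op": "carry_out", "data": {
  "targets": [
    {"hand": 0, "x": 0, "y": 0, "z": 0, "ax": 0, "ay": 0, "az": 0},
    {"hand": 0, "x": 0, "y": 0, "z": 0, "ax": 0, "ay": 0, "az": 0},
    {"hand": 0, "x": 0, "y": 0, "z": 0, "ax": 0, "ay": 0, "az": 0},
    {"hand": 0, "x": 0, "y": 0, "z": 0, "ax": 0, "ay": 0, "az": 0},
    {"hand": 0, "x": 0, "y": 0, "z": 0, "ax": 0, "ay": 0, "az": 0},
    {"hand": 0, "x": 0, "y": 0, "z": 0, "ax": 0, "ay": 0, "az": 0}
  ],
  "newtons": 60
}}

```text
t: 19.75
tool_pos: [0.4647, 0.0084, 0.3211]
orientation: [3.081, 0.611, 0.001]
force: [1.3, -3.8, -0.9]
opening: 0.0174
gripper_force: 60.0
```

Firm grip. Lift gently by 10 cm.

>>> {"op": "carry_out", "data": {
  "targets": [
    {"hand": 0, "x": 0, "y": 0, "z": -0.005, "ax": 0, "ay": 0, "az": 0},
    {"hand": 0, "x": 0, "y": 0, "z": -0.015, "ax": 0, "ay": 0, "az": 0},
    {"hand": 0, "x": 0, "y": 0, "z": -0.03, "ax": 0, "ay": 0, "az": 0},
    {"hand": 0, "x": 0, "y": 0, "z": -0.048, "ax": 0, "ay": 0, "az": 0},
    {"hand": 0, "x": 0, "y": 0, "z": -0.067, "ax": 0, "ay": 0, "az": 0},
    {"hand": 0, "x": 0, "y": 0, "z": -0.083, "ax": 0, "ay": 0, "az": 0},
    {"hand": 0, "x": 0, "y": 0, "z": -0.094, "ax": 0, "ay": 0, "az": 0},
    {"hand": 0, "x": 0, "y": 0, "z": -0.1, "ax": 0, "ay": 0, "az": 0}
  ],
  "newtons": 60
}}

```text
t: 20.75
tool_pos: [0.4647, 0.0087, 0.4219]
orientation: [3.081, 0.611, 0.001]
force: [-0.3, -0.2, -8.3]
opening: 0.0175
gripper_force: 60.0
```

>>> {"op": "carry_out", "data": {
  "targets": [
    {"hand": 0, "x": 0, "y": 0, "z": 0, "ax": 0, "ay": 0, "az": 0},
    {"hand": 0, "x": 0, "y": 0, "z": 0, "ax": 0, "ay": 0, "az": 0},
    {"hand": 0, "x": 0, "y": 0, "z": 0, "ax": 0, "ay": 0, "az": 0},
    {"hand": 0, "x": 0, "y": 0, "z": 0, "ax": 0, "ay": 0, "az": 0},
    {"hand": 0, "x": 0, "y": 0, "z": 0, "ax": 0, "ay": 0, "az": 0},
    {"hand": 0, "x": 0, "y": 0, "z": 0, "ax": 0, "ay": 0, "az": 0},
    {"hand": 0, "x": 0, "y": 0, "z": 0, "ax": 0, "ay": 0, "az": 0},
    {"hand": 0, "x": 0, "y": 0, "z": 0, "ax": 0, "ay": 0, "az": 0}
  ],
  "newtons": 60
}}

```text
t: 21.75
tool_pos: [0.4646, 0.0087, 0.4211]
orientation: [3.081, 0.611, 0.0]
force: [-0.1, 0.0, -7.6]
opening: 0.0176
gripper_force: 60.0
```

```bash
python3 - <<'E'
from h import *
plan()
for n in("scene","side"):
    p,d=read_camera(n);cv2.imwrite(f"pics/{n}7.png",p);W=cloud(n,p,d);z=W[...,2]
    hsv=cv2.cvtColor(p,cv2.COLOR_BGR2HSV)
    t=(z>.135)&(z<.165)&(hsv[...,1]>90)&(hsv[...,0]<25)&(np.hypot(W[...,0]-.464,W[...,1]-.009)<.14)
    q=W[t];s=np.linalg.lstsq(np.c_[q[:,:2],np.ones(len(q))],q[:,2],rcond=None)[0];print(n,len(q),"slope",s[:2].round(4),"z",np.median(q[:,2]))
a=cv2.imread("pics/scene7.png")[130:270,200:360];b=cv2.imread("pics/side7.png")[150:290,200:360]
cv2.imwrite("pics/c7.png",np.hstack([cv2.resize(x,(400,350)) for x in(a,b)]))
E
```

```text
t 21.75 grasp [0.4646 0.0087 0.2541] phi 0.3918 tilt [ 0. -0.] q [-0.09 -0.25  1.82 -0.    1.57  1.09] F [-0.1  0.  -7.6] open 0.0176 59.99708354473114
scene 636 slope [ 0.0336 -0.0006] z 0.14664444731248466
side 1085 slope [0.0517 0.0311] z 0.14847167592376675
```

View pics/c7.png

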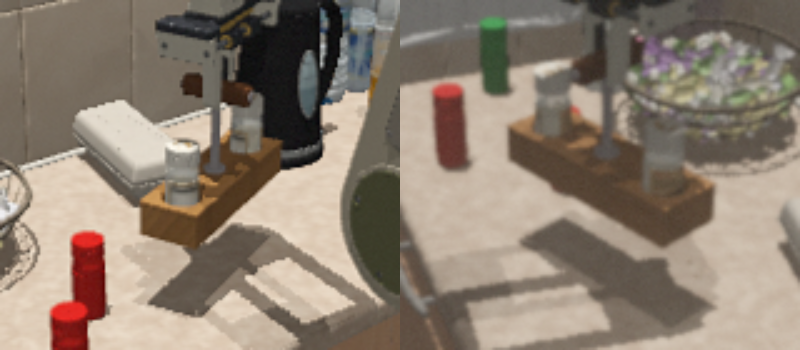

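The caddy hangs level and clear of everything, with both jars seated at (182,180) and (247,125) in the left half. Hold for three more seconds and recheck.

>>> {"op": "carry_out", "data": {
  "targets": [
    {"hand": 0, "x": 0, "y": 0, "z": 0, "ax": 0, "ay": 0, "az": 0},
    {"hand": 0, "x": 0, "y": 0, "z": 0, "ax": 0, "ay": 0, "az": 0},
    {"hand": 0, "x": 0, "y": 0, "z": 0, "ax": 0, "ay": 0, "az": 0},
    {"hand": 0, "x": 0, "y": 0, "z": 0, "ax": 0, "ay": 0, "az": 0},
    {"hand": 0, "x": 0, "y": 0, "z": 0, "ax": 0, "ay": 0, "az": 0},
    {"hand": 0, "x": 0, "y": 0, "z": 0, "ax": 0, "ay": 0, "az": 0},
    {"hand": 0, "x": 0, "y": 0, "z": 0, "ax": 0, "ay": 0, "az": 0},
    {"hand": 0, "x": 0, "y": 0, "z": 0, "ax": 0, "ay": 0, "az": 0}
  ]
}}

```text
t: 22.85
tool_pos: [0.4646, 0.0087, 0.421]
orientation: [-3.082, -0.611, -0.0]
force: [-0.5, 0.2, -7.6]
opening: 0.0176
gripper_force: 60.0
```

>>> {"op": "carry_out", "data": {
  "targets": [
    {"hand": 0, "x": 0, "y": 0, "z": 0, "ax": 0, "ay": 0, "az": 0},
    {"hand": 0, "x": 0, "y": 0, "z": 0, "ax": 0, "ay": 0, "az": 0},
    {"hand": 0, "x": 0, "y": 0, "z": 0, "ax": 0, "ay": 0, "az": 0},
    {"hand": 0, "x": 0, "y": 0, "z": 0, "ax": 0, "ay": 0, "az": 0},
    {"hand": 0, "x": 0, "y": 0, "z": 0, "ax": 0, "ay": 0, "az": 0},
    {"hand": 0, "x": 0, "y": 0, "z": 0, "ax": 0, "ay": 0, "az": 0},
    {"hand": 0, "x": 0, "y": 0, "z": 0, "ax": 0, "ay": 0, "az": 0},
    {"hand": 0, "x": 0, "y": 0, "z": 0, "ax": 0, "ay": 0, "az": 0}
  ]
}}

```text
t: 23.85
tool_pos: [0.4646, 0.0087, 0.421]
orientation: [-3.081, -0.611, 0.0]
force: [-0.3, -0.1, -7.5]
opening: 0.0176
gripper_force: 60.0
```

>>> {"op": "carry_out", "data": {
  "targets": [
    {"hand": 0, "x": 0, "y": 0, "z": 0, "ax": 0, "ay": 0, "az": 0},
    {"hand": 0, "x": 0, "y": 0, "z": 0, "ax": 0, "ay": 0, "az": 0},
    {"hand": 0, "x": 0, "y": 0, "z": 0, "ax": 0, "ay": 0, "az": 0},
    {"hand": 0, "x": 0, "y": 0, "z": 0, "ax": 0, "ay": 0, "az": 0},
    {"hand": 0, "x": 0, "y": 0, "z": 0, "ax": 0, "ay": 0, "az": 0},
    {"hand": 0, "x": 0, "y": 0, "z": 0, "ax": 0, "ay": 0, "az": 0},
    {"hand": 0, "x": 0, "y": 0, "z": 0, "ax": 0, "ay": 0, "az": 0},
    {"hand": 0, "x": 0, "y": 0, "z": 0, "ax": 0, "ay": 0, "az": 0}
  ]
}}

```text
t: 24.85
tool_pos: [0.4646, 0.0087, 0.421]
orientation: [-3.081, -0.612, 0.0]
force: [0.3, 0.1, -7.3]
opening: 0.0175
gripper_force: 60.0
```

```bash
python3 - <<'E'
from h import *
plan()
def sl(n,p,d,z0):
    W=cloud(n,p,d);z=W[...,2];hsv=cv2.cvtColor(p,cv2.COLOR_BGR2HSV)
    t=(abs(z-z0)<.015)&(hsv[...,1]>90)&(hsv[...,0]<25)&(np.hypot(W[...,0]-.464,W[...,1]-.009)<.14)
    q=W[t]
    for _ in range(3):
        s=np.linalg.lstsq(np.c_[q[:,:2],np.ones(len(q))],q[:,2],rcond=None)[0];r=q[:,2]-np.c_[q[:,:2],np.ones(len(q))]@s;q=q[abs(r)<.004]
    print(n,len(q),"slope",s[:2].round(4),"z",np.median(q[:,2]))
for n in("scene","side"):
    p,d=read_camera(n);sl(n,p,d,.148)
    p=cv2.imread(f"pics/{n}0.png");sl(n,p,np.load(f"pics/{n}0.npy"),.048)
E
```

```text
t 24.85 grasp [0.4646 0.0087 0.254 ] phi 0.3918 tilt [-0. -0.] q [-0.09 -0.25  1.82 -0.    1.57  1.09] F [ 0.3  0.1 -7.3] open 0.0175 59.99697983264923
scene 424 slope [ 0.0246 -0.0019] z 0.14656678555491698
scene 577 slope [0.0127 0.0034] z 0.04660857766858473
side 712 slope [0.0298 0.0224] z 0.14872486143654806
side 690 slope [0.019  0.0135] z 0.04857534738063657
```

Level to within about 0.01 rad of the standing caddy, and steady. Handing in.

```bash
python3 -c "
from plant import robot
print(robot.close_job())"
```

```text
the job is handed in; nothing more can be done
None
```

Both jars are fully down in the caddy's pockets, and I handed the job in with the caddy gripped by its handle, about 10 cm up, level and still for over 4 s; the hand-in gave no verdict back.

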